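# Close the instrument housing with its slotted cover and wing nut

## Robot

A 6-joint arm with a two-finger parallel gripper is mounted at the origin on a cart in front of the work surface, level with it; the furniture and walls round the work are solid. World frame = base frame: x ahead of the robot, y to its left, z up, the work surface at z = 0. Lengths are in m, angles in degrees, forces in N, time in s.
With the tool pointing down it reaches from about 0.35 to 0.875 m from the base axis. Payload 4.2 kg.
Tool frame: the origin (TCP) lies midway between the tips of the shut fingers; the grasp point (between the pads) lies 19 mm behind it; z points along the fingers, y is the line along which they close (so a half turn about z gives the same grasp; the last joint's range is limited). The gripper opens to 87 mm and grips with 3 to 60 N. Pads are 19 mm wide; open, the fingers measure 117 mm over their backs; the gripper's body (75 mm by 190 mm) begins 51 mm behind the grasp point.
Start: joints at [-57.949, 22.042, 0.453, 0, -68.411, -14.817], TCP at [0.185, -0.597, 0.223] pointing down, gripper open.
Joint ranges: [-179.83, 179.83], [-69.29, 118.12], [-61.27, 80.66], [-181.25, 117.63], [-171.15, -9.14], [-177.46, 177.46]. Speed limits (degrees/s): [159.86, 159.86, 180, 180, 180, 180].

## Interface

Orientations are given as a 3x3 rotation matrix whose columns are the frame's x, y, z axes.
In Python, from station import sense, capture, camera_params, finish_job gives the robot as it stands.
- The arm moves only by the tool drive_tool, never from a script. Its argument "rows" is a list of rows, each an object of numbers: "tx", "ty", "tz": the shift along the tool's x, y, z in cm; "ax", "ay", "az": the turn, a rotation vector about the tool's x, y, z in rad; "claw": the finger opening in cm, from 0 to 8.7. In form: [{"tx": .., "ty": .., "tz": .., "ax": .., "ay": .., "az": .., "claw": ..}, ...]. A call has 1 to 10 rows; each row shifts and turns the commanded pose from where the row before left it, along the tool's axes as they then stand; what a row does not reach is not made up. A row lasts 1/12 s, in which the tool goes at most 41.7 mm and 7.16 degrees, less where a joint would pass 70% of its speed; a pose out of reach is approached as far as the arm can. A call with a gripper value outside its range is refused whole. The fingers move at their own pace and stop on an object; the grip force is fixed at half the most. Time passes only in rows, so rows that do not move let the fingers close. It gives the time, the measured TCP pose, the force, the opening and the grip force at its end, in the units of the state.
- sense(): the state, without advancing time (a new reading comes with each control period).
- capture(name): name is "scene" or "side" or "wrist"; returns (picture, depth): 400x640x3 uint8, red, green, blue; 400x640 float32, m along the optical axis (not along the pixel's ray), 0 where there is no reading.
- camera_params(name): a dict with "intrinsics" (3x3 intrinsics, pixels), "k1" (the pictures are not rectified: a ray, as slopes to the right and down, at radius r is drawn at 1 + k1 r^2 times it, then the intrinsics apply), "R" (3x3) and "t" (3): a world point X has camera coordinates R X + t; the wrist camera has in their place "tool_from_camera" (4x4, takes a point from camera to tool coordinates, whose origin is the TCP and whose axes are the flange's). Camera axes: x right, y down, z forward; pixel columns grow to the right and rows downward; lengths in m; the calibration is good to about 2 mm. A picture is of the moment at which its call begins: read the wrist's pose just before it. camera_params takes no time and is no camera call.
- finish_job(): hands the job in; it is judged then, once.
The state is a dict: "time_s": time; "joints": joint angles; "joint_velocities": joint speeds; "effort": joint torques, N m; "tcp_pos": TCP position; "ee_rot": TCP orientation; "wrist_force": force on the tool from outside, world axes, zero at the start; "moment": the same for the moment, N m; "gripper_width": opening from 0.0 (shut) to 1.0 (fully open); "gripper_force": force on a finger pad.
Only numpy, scipy, OpenCV 4.12 (cv2) and the standard library are available. Lean on these libraries where they do the work, as an engineer would, in place of code of your own. Each camera call takes 0.05 s, during which the arm holds its last target. There are 200 camera calls.

## Task

Put the cover with the long slot onto the open grey housing: lower it over the wing nut on the centre stud until it lies flat and square on the rim. Then turn the wing nut about a quarter turn clockwise until it stops, so that it holds the cover down, and let go. Leave the other cover, the one with only a small round hole, where it lies.

Things in the scene. Friction and masses are not known exactly. Their poses are not given: they have to be found in the camera images.
- slotted_cover: Loose grey plate, 190 (x) x 100 (y) x 6 mm, 0.25 kg, lying flat, with a slot 62 mm long (x) by 30 mm wide through its middle. It is held by an upright lug on top, centred 74 mm from the middle along +x: 14 mm thick (y), 28 mm long (x), from 6 to 40 mm above the underside; pinch it across the thickness, 25 to 35 mm up. Origin: centre of the underside, z up.
- plain_cover: A second loose grey cover plate of the same size and with the same lug, but with only a round 16 mm hole in its middle, too small for the wing nut. The two covers may lie in each other's place. Origin: centre of the underside.
- housing: Open grey box fixed to the table, 184 (x) x 96 (y) mm, rim 50 mm high; a stud with a wing nut stands in its centre. Closed, the cover lies on the rim, its origin 50 mm above this one, its length along the housing's x, lug at either end. Origin: centre of the underside, on the stud's axis, z up.
- wing_nut (a joint): Turn of the wing nut on the stud, rad: 0 to 1.5, growing clockwise seen from above; 1.5 is the stop, where it clamps the seated cover. Turns with about 0.05 N m, stays where left, sinks 4 mm in the full turn. At 0 its wings lie along the housing's x and pass through the cover's slot (starts at up to 0.12, which still passes with 5 mm to spare); at 1.5 they lie across the slot.
- nut_grip (a point): Point to grip the steel wing nut: on the stud's axis, 90 mm above the table at joint 0; x along the wings, z up. The two flat wings, 48 mm over both and 10 mm thick (y), are pinched across the thickness. The nut's foot is 50 x 12 mm, its underside 29 mm below this point, its top 12 mm above. Clear of the seated cover's lug if the fingers span less than 110 mm outside.

How it is judged:
By the outcome, as a careful person would: the job done as asked, in the order asked, and still so for the second after the job is handed in, with the robot touching nothing.
It also fails if it takes over 58 s, if anything falls off the work surface, if the arm or the gripper's body presses on something with over 40 N, if the wrist force passes 120 N, or if a joint passes its speed limit or range.

## Working session

There is one attempt and no reset: what is moved stays moved. The work goes in short steps, Python scripts to look and compute and a tool call to move; the robot and the scene stay as the last step left them, time stands still between calls to the robot, and variables do not carry over. Pictures are saved under pics/ and viewed, at most 10 in all, crops included, and the job is handed in when it is done.

Besides the shell and the picture viewer there is one more tool, called as name(argument=value, ...), one argument or row to a line, values as JSON. drive_tool: Moves the arm, as the interface text tells. Its arguments: {"type":"object","properties":{"rows":{"type":"array"}},"required":["rows"]}

```bash
mkdir -p pics; cat > h.py <<'E'
import numpy as np, cv2
from station import sense, capture, camera_params
def snap(n,tag):
    s=sense(); im,d=capture(n); np.savez(f'pics/{tag}.npz',im=im,d=d,p=s['tcp_pos'],R=s['ee_rot'])
    cv2.imwrite(f'pics/{tag}.png',im[:,:,::-1]); return s,im,d
def ray(n,uv):
    c=camera_params(n);K=np.array(c['intrinsics']);
    x=(np.array(uv,float).reshape(-1,2)-K[:2,2])/[K[0,0],K[1,1]]
    y=x.copy()
    for _ in range(20): y=x/(1+c['k1']*(y**2).sum(1,keepdims=True))
    return np.c_[y,np.ones(len(y))],c
def world(n,uv,dep,p=None,R=None):
    r,c=ray(n,uv); X=r*np.array(dep).reshape(-1,1)
    if n=='wrist':
        T=np.array(c['tool_from_camera']); X=X@T[:3,:3].T+T[:3,3]; return X@np.array(R).T+np.array(p)
    return (X-np.array(c['t']))@np.array(c['R'])
def onplane(n,uv,z,p=None,R=None):
    a=world(n,uv,np.full(len(uv),.1),p,R);b=world(n,uv,np.full(len(uv),1.),p,R)
    t=(z-a[:,2])/(b[:,2]-a[:,2]); return a+(b-a)*t[:,None]
E
python3 - <<'E'
from h import *
s,_,_=snap('scene','s0'); snap('side','d0')
a=cv2.imread('pics/s0.png');b=cv2.imread('pics/d0.png')
print(s['tcp_pos'],s['ee_rot'],s['wrist_force'])
E
```

```text
[ 0.18503057 -0.5963599   0.22144641] [[-9.55147600e-01 -2.96129254e-01 -7.25616669e-04]
 [-2.96130132e-01  9.55145368e-01  2.06675025e-03]
 [ 8.10441903e-05  2.18892851e-03 -9.99997601e-01]] [-0.29926478 -0.15710054  0.58710012]
```

View pics/s0.png

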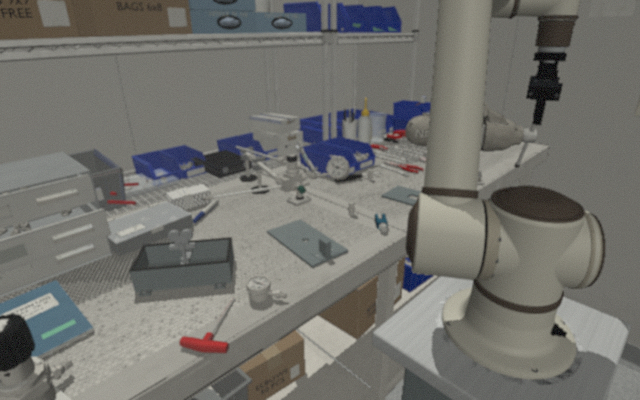

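View pics/d0.png

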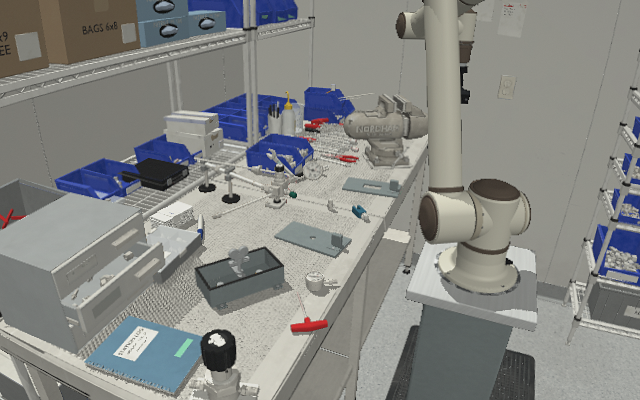

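Scene view: housing at about (185,265) and the plain cover (small hole) at (305,242). In the side view, the slotted cover is at about (372,186) with its lug at (393,184), and the housing is at (240,278).

```bash
python3 - <<'E'
from h import *
for n,t,uvs in [('side','d0',[(372,186),(352,186),(393,184),(385,190),(310,237),(345,243),(238,252),(197,271),(270,250),(284,264),(211,293)]),('scene','s0',[(305,242),(325,247),(400,193),(138,265),(233,262),(181,235)])]:
    d=np.load(f'pics/{t}.npz')['d']
    dep=[np.median(d[v-1:v+2,u-1:u+2]) for u,v in uvs]
    print(n);[print(u,w.round(3)) for u,w in zip(uvs,world(n,uvs,dep))]
    im=cv2.imread(f'pics/{t}.png')
    if n=='side':
        a=cv2.resize(im[165:205,325:415],None,fx=8,fy=8,interpolation=3)
        b=cv2.resize(im[235:315,180:300],None,fx=4.5,fy=3.3,interpolation=3)
        c=np.zeros((320+b.shape[0],720,3),np.uint8);c[:320]=a;c[320:,:b.shape[1]]=b
        cv2.imwrite('pics/c1.png',c)
E
```

```text
side
(372, 186) [ 0.387 -0.36   0.002]
(352, 186) [ 0.447 -0.318  0.008]
(393, 184) [ 0.313 -0.351  0.029]
(385, 190) [ 0.335 -0.335  0.009]
(310, 237) [0.447 0.043 0.005]
(345, 243) [0.347 0.036 0.008]
(238, 252) [0.514 0.305 0.093]
(197, 271) [0.592 0.359 0.051]
(270, 250) [0.518 0.146 0.003]
(284, 264) [0.457 0.186 0.002]
(211, 293) [0.527 0.4   0.04 ]
scene
(305, 242) [0.43  0.053 0.008]
(325, 247) [0.355 0.061 0.031]
(400, 193) [ 0.44  -0.339  0.009]
(138, 265) [0.557 0.38  0.039]
(233, 262) [0.478 0.215 0.006]
(181, 235) [0.51  0.302 0.094]
```

View pics/c1.png

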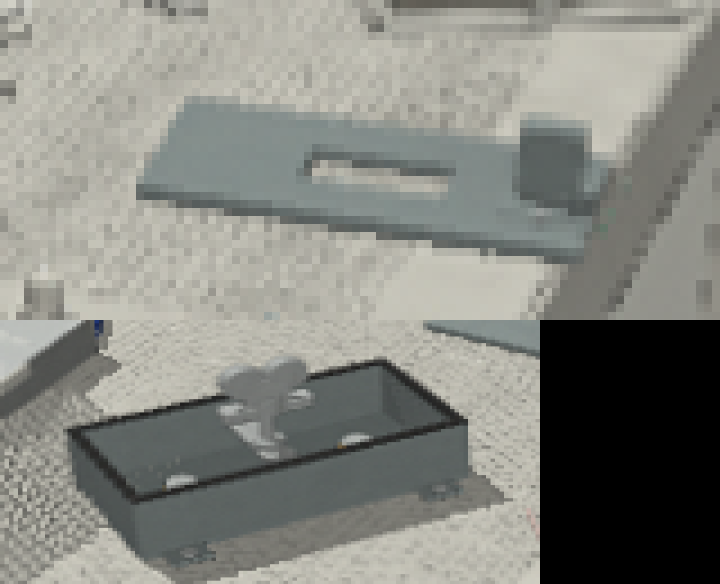

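Crop: the far cover really has the long slot, with its lug on the robot's side. The housing rim corners are at side (195.6,269), (265.6,248), (283,266) and (210,289).

```bash
python3 - <<'E'
from h import *
r=onplane('side',[(195.6,268.9),(265.6,247.7),(283.3,265.9),(210.4,288.9)],.05)
print(r.round(3),r.mean(0)); a=r[1]-r[0]+r[2]-r[3]; print('housing ang',np.degrees(np.arctan2(a[1],a[0])))
q=onplane('side',[(348.75,177.1),(342.1,188.75),(398.1,196.3)],.006);print(q.round(3)); 
a=q[2]-q[1];print('cover dir',np.degrees(np.arctan2(a[1],a[0])), 'centre',(q[0]+q[2])/2)
print(camera_params('wrist'))
E
```

```text
[[0.601 0.352 0.05 ]
 [0.498 0.204 0.05 ]
 [0.424 0.255 0.05 ]
 [0.528 0.399 0.05 ]] [0.51285832 0.3027849  0.05      ]
housing ang -125.30459507210047
[[ 0.482 -0.388  0.006]
 [ 0.471 -0.286  0.006]
 [ 0.283 -0.313  0.006]]
cover dir -171.75516304810515 centre [ 0.38298214 -0.35030742  0.006     ]
{'intrinsics': array([[311.16448903,   0.        , 319.12025963],
       [  0.        , 311.16448903, 204.0356513 ],
       [  0.        ,   0.        ,   1.        ]]), 'k1': -0.033800525927948064, 'tool_from_camera': array([[ 1.31439962e-03, -9.66254199e-01, -2.57587062e-01,
         7.11078234e-02],
       [ 9.99999047e-01,  1.37886732e-03, -6.96384540e-05,
        -2.01061268e-04],
       [ 4.22466830e-04, -2.57586725e-01,  9.66255091e-01,
        -1.61373746e-01],
       [ 0.00000000e+00,  0.00000000e+00,  0.00000000e+00,
         1.00000000e+00]])}
```

drive_tool(
  rows=[
    {"tx": -2.9, "ty": 2.2, "tz": 0.7},
    {"tx": -2.9, "ty": 2.2, "tz": 0.7},
    {"tx": -2.9, "ty": 2.2, "tz": 0.7},
    {"tx": -2.9, "ty": 2.3, "tz": 0.8},
    {"tx": -2.9, "ty": 2.3, "tz": 0.8},
    {"tx": -2.9, "ty": 2.3, "tz": 0.8},
    {"tx": -2.8, "ty": 2.3, "tz": 0.8},
    {"tx": -2.7, "ty": 2.3, "tz": 0.7},
    {"az": 0.08},
    {"az": 0.08},
  ],
)

```text
invalid input at $.rows[0]: expected keys tx, ty, tz, ax, ay, az, claw
```

```bash
python3 - <<'E'
from h import *
s,_,_=snap('wrist','w1');print(s['time_s'],s['tcp_pos'],s['ee_rot'].tolist() if hasattr(s['ee_rot'],'tolist') else s['ee_rot'])
E
```

```text
0.1 [ 0.18501655 -0.59642737  0.22158718] [[-0.9551526170115673, -0.29611319348217063, -0.0006744343888211686], [-0.29611394217720277, 0.9551509006786282, 0.0018138856308024332], [0.00010707114718285352, 0.0019322470328343826, -0.9999981274768335]]
```

View pics/w1.png

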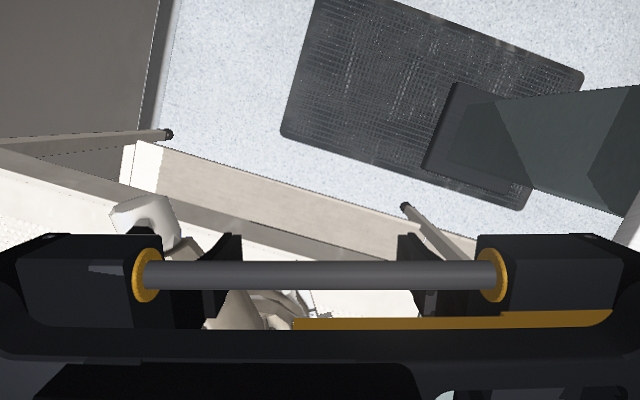

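The drive call was refused because every row needs every key. The wrist picture shows the gripper body hiding the rows below about 230, so only things on the tool's +x side can be seen. I'll therefore view the cover from above its far end.

drive_tool(
  rows=[
    {"tx": -3.5, "ty": 1.6, "tz": 0.2, "ax": 0, "ay": 0, "az": 0, "claw": 6},
    {"tx": -3.5, "ty": 1.6, "tz": 0.2, "ax": 0, "ay": 0, "az": 0, "claw": 6},
    {"tx": -3.5, "ty": 1.6, "tz": 0.2, "ax": 0, "ay": 0, "az": 0, "claw": 6},
    {"tx": -3.5, "ty": 1.6, "tz": 0.2, "ax": 0, "ay": 0, "az": 0, "claw": 6},
    {"tx": -3.5, "ty": 1.6, "tz": 0.2, "ax": 0, "ay": 0, "az": 0, "claw": 6},
    {"tx": -3.5, "ty": 1.6, "tz": 0.2, "ax": 0, "ay": 0, "az": 0, "claw": 6},
    {"tx": -3.5, "ty": 1.6, "tz": 0.2, "ax": 0, "ay": 0, "az": 0, "claw": 6},
    {"tx": -3.5, "ty": 1.6, "tz": 0.2, "ax": 0, "ay": 0, "az": 0, "claw": 6},
    {"tx": -3.5, "ty": 1.6, "tz": 0.2, "ax": 0, "ay": 0, "az": 0.08, "claw": 6},
    {"tx": -3.1, "ty": 1.1, "tz": 0.2, "ax": 0, "ay": 0, "az": 0.08, "claw": 6},
  ],
)

```text
time_s: 0.98
tcp_pos: [0.4722, -0.3462, 0.2024]
ee_rot: [[-0.99, -0.138, -0.0], [-0.138, 0.99, 0.001], [0.0, 0.001, -1.0]]
wrist_force: [-0.2, -0.0, -0.0]
gripper_width: 0.692
gripper_force: 0.0
```

drive_tool(
  rows=[
    {"tx": 0, "ty": 0, "tz": 0, "ax": 0, "ay": 0, "az": 0, "claw": 6},
    {"tx": 0, "ty": 0, "tz": 0, "ax": 0, "ay": 0, "az": 0, "claw": 6},
    {"tx": 0, "ty": 0, "tz": 0, "ax": 0, "ay": 0, "az": 0, "claw": 6},
  ],
)

```text
time_s: 1.23
tcp_pos: [0.471, -0.3483, 0.2021]
ee_rot: [[-0.99, -0.141, -0.001], [-0.141, 0.99, 0.0], [0.001, 0.001, -1.0]]
wrist_force: [-1.3, 0.2, 0.0]
gripper_width: 0.687
gripper_force: 0.0
```

```bash
python3 - <<'E'
from h import *
s,_,_=snap('wrist','w2');print(s['time_s'],s['tcp_pos'],np.round(s['ee_rot'],4).tolist())
E
```

```text
1.2333 [ 0.47095958 -0.34832039  0.20213897] [[-0.99, -0.1411, -0.001], [-0.1411, 0.99, 0.0005], [0.0009, 0.0006, -1.0]]
```

View pics/w2.png

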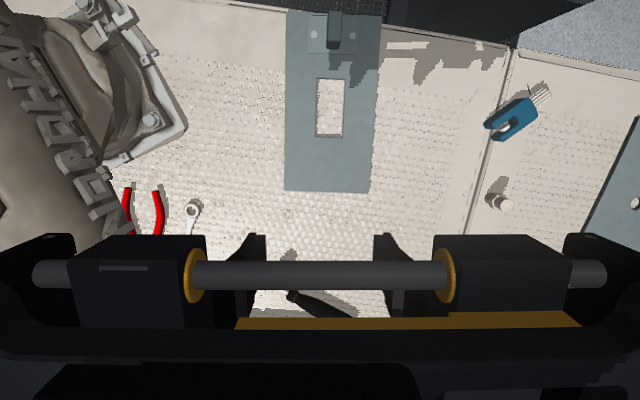

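The slotted cover fills columns 285–380 and rows 10–192. Its slot corners are at (318,79), (345,80), (342,137) and (316,135), and the lug's top face is at about (335,12).

```bash
python3 - <<'E'
from h import *
z=np.load('pics/w2.npz');p,R=z['p'],z['R']
q=onplane('wrist',[(284.5,190),(369,193),(318,79),(345,80),(342,137),(316,135),(287,12),(380,14)],.006,p,R);print(q.round(4))
a=q[7]-q[1]+q[6]-q[0];th=np.arctan2(a[1],a[0]);c=q[2:6].mean(0);e=(q[0]+q[1])/2+.095*np.array([np.cos(th),np.sin(th),0])
print(np.degrees(th),c,e); print(onplane('wrist',[(328,13),(341.5,13)],.04,p,R).round(4))
g=cv2.cvtColor(z['im'],cv2.COLOR_RGB2GRAY)
print(g[25,322:350]);print(z['d'][20,322:350].round(3))
c=(c+e)/2
L=c+.074*np.array([np.cos(th),np.sin(th),0]);d=L-p;print('lug',L,'tool delta',R.T@d, 'tool x ang',np.degrees(np.arctan2(R[1,0],R[0,0])))
E
```

```text
[[ 0.4837 -0.3879  0.006 ]
 [ 0.4731 -0.2889  0.006 ]
 [ 0.3567 -0.3663  0.006 ]
 [ 0.3536 -0.3372  0.006 ]
 [ 0.4138 -0.3308  0.006 ]
 [ 0.4158 -0.3601  0.006 ]
 [ 0.2963 -0.4073  0.006 ]
 [ 0.2843 -0.3118  0.006 ]]
-173.59088825478818 [ 0.38499196 -0.34859211  0.006     ] [ 0.38402999 -0.34898608  0.006     ]
[[ 0.3017 -0.3646  0.04  ]
 [ 0.2998 -0.3521  0.04  ]]
[134 136 135 138 113  67  71  82  85  85  86  85  86  86  85  86  85  85
  80  67  79  87  85  86  84  87  87  87]
[0.317 0.318 0.32  0.32  0.319 0.32  0.291 0.289 0.29  0.29  0.29  0.29
 0.289 0.29  0.289 0.29  0.289 0.29  0.289 0.289 0.318 0.321 0.32  0.32
 0.318 0.318 0.32  0.319]
lug [ 0.31097346 -0.35704949  0.006     ] tool delta [0.15943638 0.01381616 0.19629418] tool x ang -171.8886156789559
```

drive_tool(
  rows=[
    {"tx": 3.2, "ty": 0.3, "tz": 2.0, "ax": 0, "ay": 0, "az": 0.03, "claw": 4.5},
    {"tx": 3.2, "ty": 0.2, "tz": 2.0, "ax": 0, "ay": 0, "az": 0, "claw": 4.5},
    {"tx": 3.2, "ty": 0.2, "tz": 2.0, "ax": 0, "ay": 0, "az": 0, "claw": 4.5},
    {"tx": 3.2, "ty": 0.2, "tz": 2.0, "ax": 0, "ay": 0, "az": 0, "claw": 4.5},
    {"tx": 3.1, "ty": 0.1, "tz": 2.0, "ax": 0, "ay": 0, "az": 0, "claw": 4.5},
    {"tx": 0, "ty": 0, "tz": 2, "ax": 0, "ay": 0, "az": 0, "claw": 4.5},
    {"tx": 0, "ty": 0, "tz": 0, "ax": 0, "ay": 0, "az": 0, "claw": 4.5},
    {"tx": 0, "ty": 0, "tz": 0, "ax": 0, "ay": 0, "az": 0, "claw": 4.5},
  ],
)

```text
time_s: 1.95
tcp_pos: [0.3113, -0.3579, 0.0827]
ee_rot: [[-0.994, -0.109, -0.001], [-0.109, 0.994, -0.0], [0.001, 0.0, -1.0]]
wrist_force: [0.9, 0.4, 0.9]
gripper_width: 0.515
gripper_force: 0.0
```

```bash
python3 - <<'E'
from h import *
s=sense();R=np.array(s['ee_rot']);print(R.T@(np.array([.311,-.357,.014])-s['tcp_pos']),np.degrees(np.arctan2(R[1,0],R[0,0])))
E
```

```text
[8.70819545e-05 9.37933523e-04 6.86794639e-02] -173.73509653882286
```

Aligned; descend and grip.

drive_tool(
  rows=[
    {"tx": 0, "ty": 0.1, "tz": 2.0, "ax": 0, "ay": 0, "az": 0, "claw": 4.5},
    {"tx": 0, "ty": 0, "tz": 2.0, "ax": 0, "ay": 0, "az": 0, "claw": 4.5},
    {"tx": 0, "ty": 0, "tz": 1.5, "ax": 0, "ay": 0, "az": 0, "claw": 4.5},
    {"tx": 0, "ty": 0, "tz": 1.3, "ax": 0, "ay": 0, "az": 0, "claw": 4.5},
    {"tx": 0, "ty": 0, "tz": 0, "ax": 0, "ay": 0, "az": 0, "claw": 4.5},
    {"tx": 0, "ty": 0, "tz": 0, "ax": 0, "ay": 0, "az": 0, "claw": 0.5},
    {"tx": 0, "ty": 0, "tz": 0, "ax": 0, "ay": 0, "az": 0, "claw": 0.5},
    {"tx": 0, "ty": 0, "tz": 0, "ax": 0, "ay": 0, "az": 0, "claw": 0.5},
    {"tx": 0, "ty": 0, "tz": 0, "ax": 0, "ay": 0, "az": 0, "claw": 0.5},
    {"tx": 0, "ty": 0, "tz": 0, "ax": 0, "ay": 0, "az": 0, "claw": 0.5},
  ],
)

```text
time_s: 2.78
tcp_pos: [0.3126, -0.3564, 0.0154]
ee_rot: [[-0.994, -0.111, 0.002], [-0.111, 0.994, -0.001], [-0.001, -0.001, -1.0]]
wrist_force: [-0.2, 1.0, -0.3]
gripper_width: 0.218
gripper_force: 0.0
```

drive_tool(
  rows=[
    {"tx": 0, "ty": 0, "tz": 0, "ax": 0, "ay": 0, "az": 0, "claw": 0.5},
    {"tx": 0, "ty": 0, "tz": 0, "ax": 0, "ay": 0, "az": 0, "claw": 0.5},
    {"tx": 0, "ty": 0, "tz": 0, "ax": 0, "ay": 0, "az": 0, "claw": 0.5},
  ],
)

```text
time_s: 3.03
tcp_pos: [0.3124, -0.3564, 0.0151]
ee_rot: [[-0.994, -0.111, 0.001], [-0.111, 0.994, -0.001], [-0.001, -0.001, -1.0]]
wrist_force: [-0.3, 1.0, 4.7]
gripper_width: 0.156
gripper_force: 30.0
```

drive_tool(
  rows=[
    {"tx": 0, "ty": 0, "tz": -0.5, "ax": 0, "ay": 0, "az": 0, "claw": 0.5},
    {"tx": 0, "ty": 0, "tz": -1, "ax": 0, "ay": 0, "az": 0, "claw": 0.5},
    {"tx": 0, "ty": 0, "tz": -2, "ax": 0, "ay": 0, "az": 0, "claw": 0.5},
    {"tx": 0, "ty": 0, "tz": -2.5, "ax": 0, "ay": 0, "az": 0, "claw": 0.5},
    {"tx": 0, "ty": 0, "tz": -3, "ax": 0, "ay": 0, "az": 0, "claw": 0.5},
    {"tx": 0, "ty": 0, "tz": -3, "ax": 0, "ay": 0, "az": 0, "claw": 0.5},
    {"tx": 0, "ty": 0, "tz": -3, "ax": 0, "ay": 0, "az": 0, "claw": 0.5},
    {"tx": 0, "ty": 0, "tz": -3, "ax": 0, "ay": 0, "az": 0, "claw": 0.5},
    {"tx": 0, "ty": 0, "tz": -3, "ax": 0, "ay": 0, "az": 0, "claw": 0.5},
    {"tx": 0, "ty": 0, "tz": 0, "ax": 0, "ay": 0, "az": 0, "claw": 0.5},
  ],
)

```text
time_s: 3.87
tcp_pos: [0.3141, -0.358, 0.2304]
ee_rot: [[-0.994, -0.112, 0.009], [-0.112, 0.994, -0.007], [-0.008, -0.008, -1.0]]
wrist_force: [1.0, -1.1, -1.6]
gripper_width: 0.159
gripper_force: 30.0
```

```bash
python3 - <<'E'
from h import *
H=np.zeros((13,19))
uv=np.stack(np.meshgrid(np.arange(640),np.arange(400)),-1).reshape(-1,2)
for n,t in [('side','d0'),('scene','s0')]:
    d=np.load(f'pics/{t}.npz')['d'].ravel();k=d>.1
    w=world(n,uv[k],d[k]); i=((w[:,0]-.3)/.05).astype(int);j=((w[:,1]+.4)/.05).astype(int)
    m=(w[:,0]>.3)&(i<13)&(w[:,1]>-.4)&(j<19)&(w[:,2]<.7); np.maximum.at(H,(i[m],j[m]),w[m,2])
print('cols y',(np.arange(19)*.05-.4).round(2))
for i,r in enumerate(H): print(round(.3+.05*i,2),(r*100).astype(int))
s,_,_=snap('side','d1');im=cv2.imread('pics/d1.png')
print(s['time_s'],s['tcp_pos'],s['gripper_width'],s['moment'])
cv2.imwrite('pics/c2.png',cv2.resize(im[100:210,320:460],None,fx=5,fy=5,interpolation=3))
E
```

```text
cols y [-0.4  -0.35 -0.3  -0.25 -0.2  -0.15 -0.1  -0.05  0.    0.05  0.1   0.15
  0.2   0.25  0.3   0.35  0.4   0.45  0.5 ]
0.3 [4 4 1 0 0 2 0 0 1 1 0 0 3 3 1 1 1 0 0]
0.35 [1 1 0 0 2 2 0 0 4 4 1 0 3 3 0 0 0 0 3]
0.4 [1 1 1 0 0 2 0 1 1 1 0 0 5 5 0 0 0 0 2]
0.45 [ 1  1  1  0 12  3  0  1  1  1  0  0  5 10  5  5  0  1  1]
0.5 [ 0  0  0  0 14 12  0  9  1  1  0  5  5 10 10  5  5  1  1]
0.55 [ 3  0  0  0 13 12 16 16  8  0  0  0  0  5  5  5  0  1  1]
0.6 [ 2  2  2  0  0 16 12 15  8  8  8  0  0  0  5 13 13 13 13]
0.65 [ 6  7  7  0  0 17 12 10  0  0  8  8  4  4  4 20 20 20 20]
0.7 [ 7  7  8  0  0  0 12 10  0  0  1  3  4  4  4 20 20 20 20]
0.75 [ 7  7  8  0  0  0 11 11  0  1  1  0  4  4  4 20 20 20 20]
0.8 [ 8  8  7  0  0  0 11  0  0  4  4  4  4  4  4 20 20 20 20]
0.85 [ 7  7  7  0  0 11 12  0  0  4  4  4  0  0  0  0 20 20 20]
0.9 [ 0  0  0  0  0  9 11  0  0  0  0  0  0  0  0  0 20 20 20]
3.8667 [ 0.31410034 -0.35803238  0.23043175] 0.15881202849139284 [-0.29347355 -0.04435906 -0.02474912]
```

View pics/c2.png

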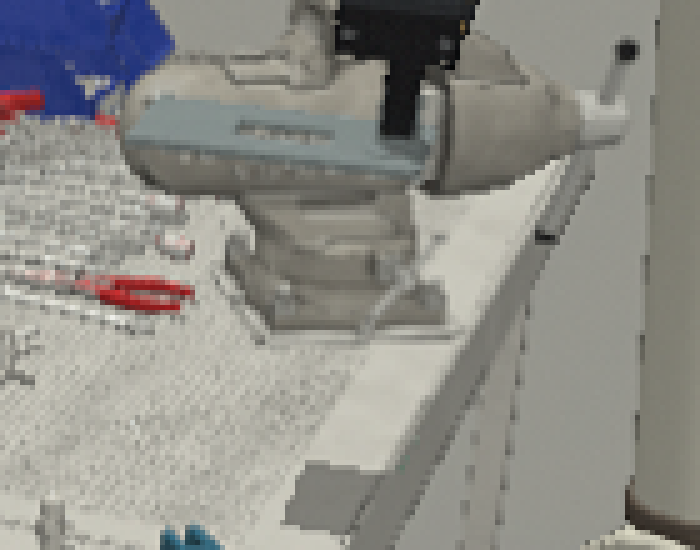

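The plate hangs level. Next I go to a point beside the housing, at the current yaw and higher up, to look at it with the wrist camera.

drive_tool(
  rows=[
    {"tx": -0.5, "ty": 0.8, "tz": -2.0, "ax": 0, "ay": 0, "az": 0, "claw": 0.5},
    {"tx": -1, "ty": 1.6, "tz": -2.0, "ax": 0, "ay": 0, "az": 0, "claw": 0.5},
    {"tx": -1.8, "ty": 2.6, "tz": -1.5, "ax": 0, "ay": 0, "az": 0, "claw": 0.5},
    {"tx": -2.2, "ty": 3, "tz": -1, "ax": 0, "ay": 0, "az": 0, "claw": 0.5},
    {"tx": -2.2, "ty": 3, "tz": -0.5, "ax": 0, "ay": 0, "az": 0, "claw": 0.5},
    {"tx": -2.2, "ty": 3, "tz": 0, "ax": 0, "ay": 0, "az": 0, "claw": 0.5},
    {"tx": -2.2, "ty": 3, "tz": 0, "ax": 0, "ay": 0, "az": 0, "claw": 0.5},
    {"tx": -2.2, "ty": 3, "tz": 0, "ax": 0, "ay": 0, "az": 0, "claw": 0.5},
    {"tx": -2.2, "ty": 3, "tz": 0, "ax": 0, "ay": 0, "az": 0, "claw": 0.5},
    {"tx": -2.2, "ty": 3, "tz": 0, "ax": 0, "ay": 0, "az": 0, "claw": 0.5},
  ],
)

```text
time_s: 4.75
tcp_pos: [0.468, -0.075, 0.2921]
ee_rot: [[-0.994, -0.111, -0.005], [-0.111, 0.994, 0.0], [0.005, 0.001, -1.0]]
wrist_force: [1.1, -0.6, -3.2]
gripper_width: 0.158
gripper_force: 30.0
```

drive_tool(
  rows=[
    {"tx": -2.2, "ty": 3, "tz": 0, "ax": 0, "ay": 0, "az": 0, "claw": 0.5},
    {"tx": -2.2, "ty": 3, "tz": 0, "ax": 0, "ay": 0, "az": 0, "claw": 0.5},
    {"tx": -2.2, "ty": 3, "tz": 0, "ax": 0, "ay": 0, "az": 0, "claw": 0.5},
    {"tx": -2.2, "ty": 2.8, "tz": 0, "ax": 0, "ay": 0, "az": 0, "claw": 0.5},
    {"tx": -2.2, "ty": 2.6, "tz": 0, "ax": 0, "ay": 0, "az": 0, "claw": 0.5},
    {"tx": -1.5, "ty": 1.6, "tz": 0, "ax": 0, "ay": 0, "az": 0, "claw": 0.5},
    {"tx": -0.6, "ty": 0.5, "tz": 0, "ax": 0, "ay": 0, "az": 0, "claw": 0.5},
    {"tx": 0, "ty": 0, "tz": 0, "ax": 0, "ay": 0, "az": 0, "claw": 0.5},
    {"tx": 0, "ty": 0, "tz": 0, "ax": 0, "ay": 0, "az": 0, "claw": 0.5},
    {"tx": 0, "ty": 0, "tz": 0, "ax": 0, "ay": 0, "az": 0, "claw": 0.5},
  ],
)

```text
time_s: 5.58
tcp_pos: [0.5799, 0.1003, 0.2936]
ee_rot: [[-0.994, -0.11, -0.003], [-0.11, 0.994, -0.001], [0.003, -0.001, -1.0]]
wrist_force: [-0.9, -0.1, -3.1]
gripper_width: 0.157
gripper_force: 30.0
```

```bash
python3 - <<'E'
from h import *
s,_,_=snap('wrist','w3');print(s['time_s'],s['tcp_pos'],np.round(s['ee_rot'],4).tolist())
E
```

```text
5.5833 [0.57993267 0.10032908 0.29359233] [[-0.994, -0.1096, -0.0027], [-0.1096, 0.994, -0.0009], [0.0027, -0.0006, -1.0]]
```

View pics/w3.png

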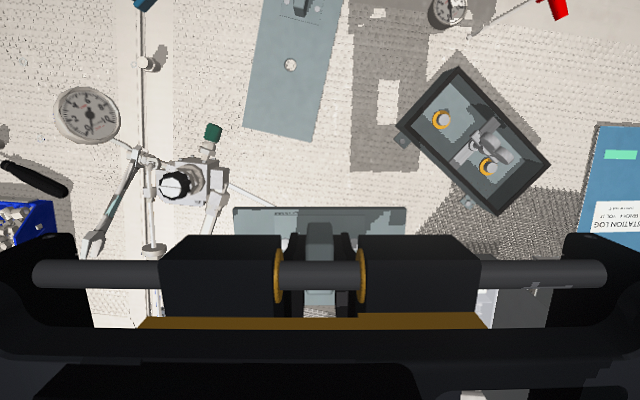

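The housing is at about columns 397–551 and rows 66–216, with the wing nut near (487,142). The held cover's lug-end edge is at row ~207, columns 233–405. I'll enlarge this view.

```bash
python3 - <<'E'
import cv2
im=cv2.imread('pics/w3.png');cv2.imwrite('pics/c3.png',cv2.resize(im[60:220,390:560],None,fx=4,fy=3.75,interpolation=2)[:600,:680])
E
```

```text
(no output)
```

View pics/c3.png

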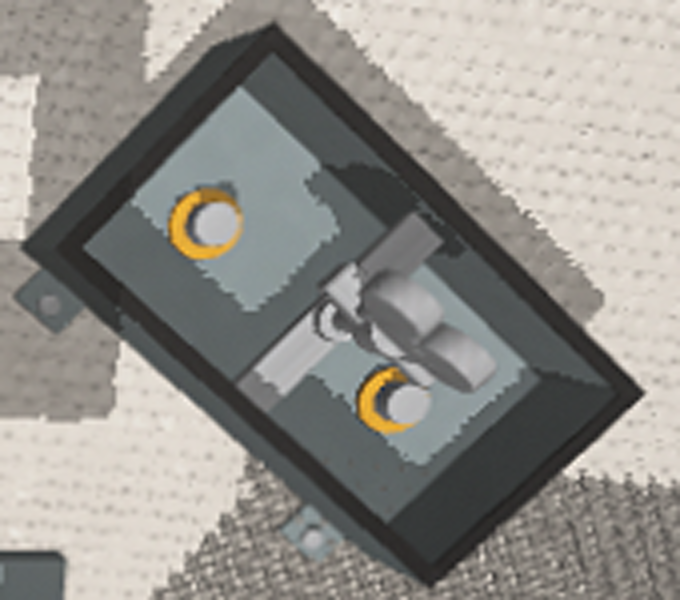

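```bash
python3 - <<'E'
from h import *
z=np.load('pics/w3.npz');p,R=z['p'],z['R']
c=np.array([(275,22),(643,393),(432,585),(58,245)])/[4,3.75]+[389.6,59.6]
q=onplane('wrist',c,.05,p,R);print(q.round(4));C=q.mean(0)
for a,b in((0,1),(3,2),(0,3),(1,2)):
    d=q[a]-q[b];print(np.linalg.norm(d).round(4),np.degrees(np.arctan2(d[1],d[0])))
print('C',C)
# rim top depth
uv=np.stack(np.meshgrid(np.arange(390,560),np.arange(60,220)),-1).reshape(-1,2)
w=world('wrist',uv,z['d'][uv[:,1],uv[:,0]],p,R);m=(w[:,2]>.044)&(w[:,2]<.054)
import cv2
print(m.sum(),np.median(w[m,2]),cv2.minAreaRect((w[m,:2]*1000).astype(np.float32)))
m=(w[:,2]>.083)&(w[:,2]<.115);n=w[m];print('nut',m.sum(),n.mean(0),n[:,2].max(),cv2.minAreaRect((n[:,:2]*1000).astype(np.float32)))
n0=n[n[:,2]>.096];
u,s,v=np.linalg.svd(n[:,:2]-n[:,:2].mean(0));print(np.degrees(np.arctan2(v[0,1],v[0,0])))
e=world('wrist',[(233,207),(405,207),(240,225),(400,225)],[z['d'][211,240],z['d'][211,400],z['d'][225,240],z['d'][225,400]],p,R);print(((e-p)@R).round(4))
ee=onplane('wrist',[(233,207),(405,207)],p[2]-.009,p,R);print(((ee-p)@R).round(4))
E
```

```text
[[0.4234 0.2531 0.05  ]
 [0.5278 0.4028 0.05  ]
 [0.6051 0.3495 0.05  ]
 [0.501  0.1993 0.05  ]]
0.1824 -124.89541996384972
0.1827 -124.71916187794726
0.0944 145.23846314593547
0.0939 145.39526578219082
C [0.51432764 0.30116477 0.05      ]
2257 0.04895139759487882 ((514.9569091796875, 302.01300048828125), (185.1905975341797, 97.83670806884766), 55.30282974243164)
nut 501 [0.51456311 0.29858949 0.09555626] 0.10275902420552124 ((514.9690551757812, 301.0172424316406), (47.130279541015625, 10.663466453552246), 53.100582122802734)
52.30615190608402
[[ 0.0234 -0.0498  0.0103]
 [ 0.0237  0.0488  0.0098]
 [ 0.0128 -0.0463  0.0096]
 [ 0.0711 -0.0003 -0.1614]]
[[ 0.0238 -0.0494  0.0091]
 [ 0.0239  0.0486  0.009 ]]
```

drive_tool(
  rows=[
    {"tx": 0.7, "ty": 1.3, "tz": 0, "ax": 0, "ay": 0, "az": 0, "claw": 0.5},
    {"tx": 1.5, "ty": 2.5, "tz": 0, "ax": 0, "ay": 0, "az": 0, "claw": 0.5},
    {"tx": 1.7, "ty": 2.9, "tz": 0, "ax": 0, "ay": 0, "az": 0, "claw": 0.5},
    {"tx": 1.7, "ty": 2.9, "tz": 0, "ax": 0, "ay": 0, "az": 0, "claw": 0.5},
    {"tx": 1.6, "ty": 2.6, "tz": 0, "ax": 0, "ay": 0, "az": 0, "claw": 0.5},
    {"tx": 1.2, "ty": 2.1, "tz": 0, "ax": 0, "ay": 0, "az": 0, "claw": 0.5},
    {"tx": 0.6, "ty": 1.0, "tz": 0, "ax": 0, "ay": 0, "az": -0.05, "claw": 0.5},
    {"tx": 0, "ty": 0, "tz": 0, "ax": 0, "ay": 0, "az": -0.1, "claw": 0.5},
    {"tx": 0, "ty": 0, "tz": 0.5, "ax": 0, "ay": 0, "az": -0.1, "claw": 0.5},
    {"tx": 0, "ty": 0, "tz": 1, "ax": 0, "ay": 0, "az": -0.1, "claw": 0.5},
  ],
)

```text
time_s: 6.47
tcp_pos: [0.4748, 0.2431, 0.2814]
ee_rot: [[-0.894, -0.449, 0.003], [-0.449, 0.894, 0.003], [-0.004, 0.001, -1.0]]
wrist_force: [-0.1, -1.0, -2.4]
gripper_width: 0.156
gripper_force: 30.0
```

drive_tool(
  rows=[
    {"tx": 0, "ty": 0, "tz": 2, "ax": 0, "ay": 0, "az": -0.1, "claw": 0.5},
    {"tx": 0, "ty": 0, "tz": 2, "ax": 0, "ay": 0, "az": -0.1, "claw": 0.5},
    {"tx": 0, "ty": 0, "tz": 2, "ax": 0, "ay": 0, "az": -0.1, "claw": 0.5},
    {"tx": 0, "ty": 0, "tz": 2, "ax": 0, "ay": 0, "az": -0.1, "claw": 0.5},
    {"tx": 0, "ty": 0, "tz": 2, "ax": 0, "ay": 0, "az": -0.07, "claw": 0.5},
    {"tx": 0, "ty": 0, "tz": 1.5, "ax": 0, "ay": 0, "az": -0.03, "claw": 0.5},
    {"tx": 0, "ty": 0, "tz": 0.8, "ax": 0, "ay": 0, "az": 0, "claw": 0.5},
    {"tx": 0, "ty": 0, "tz": 0, "ax": 0, "ay": 0, "az": 0, "claw": 0.5},
    {"tx": 0, "ty": 0, "tz": 0, "ax": 0, "ay": 0, "az": 0, "claw": 0.5},
    {"tx": 0, "ty": 0, "tz": 0, "ax": 0, "ay": 0, "az": 0, "claw": 0.5},
  ],
)

```text
time_s: 7.3
tcp_pos: [0.4755, 0.2438, 0.158]
ee_rot: [[-0.573, -0.819, 0.002], [-0.819, 0.573, 0.002], [-0.003, -0.001, -1.0]]
wrist_force: [0.3, -0.2, -3.0]
gripper_width: 0.159
gripper_force: 30.0
```

```bash
cat > t.py <<'E'
from h import *
s,_,d=snap('wrist','wt');p=np.array(s['tcp_pos']);R=np.array(s['ee_rot'])
uv=np.stack(np.meshgrid(np.arange(225,415),np.arange(195,232)),-1).reshape(-1,2)
w=(world('wrist',uv,d[uv[:,1],uv[:,0]],p,R)-p)@R;m=(abs(w[:,2]-.010)<.006)&(abs(w[:,1])<.055);w=w[m]
print('plate in tool: edge x',np.percentile(w[:,0],97),'y',w[:,1].min(),w[:,1].max(),'z',np.median(w[:,2]))
yaw=np.degrees(np.arctan2(R[1,0],R[0,0]));print('yaw err deg(world)',-124.9-yaw)
T=np.array([.5146,.3015,.065])+.072*np.array([np.cos(np.radians(-124.9)),np.sin(np.radians(-124.9)),0])
print(s['time_s'],p,'tool delta',R.T@(T-p), R[:,2], s['joints'],s['wrist_force'])
E
python3 t.py
```

```text
plate in tool: edge x 0.022574326978710733 y -0.04952173216345227 0.05029558606291357 z 0.009387585426545303
yaw err deg(world) 0.08327826567661134
7.3 [0.47552548 0.24376916 0.15804412] tool delta [0.00254674 0.00107677 0.09303655] [ 0.00239012  0.00160295 -0.99999586] [ 4.45597902e+01  1.65116485e+01 -1.78031753e+01  3.71777402e-02
 -5.55231654e+01 -7.95641504e+01] [ 0.26509057 -0.16362777 -3.01028376]
```

drive_tool(
  rows=[
    {"tx": 0.25, "ty": 0.1, "tz": 0.8, "ax": 0, "ay": 0, "az": 0, "claw": 0.5},
    {"tx": 0, "ty": 0, "tz": 1, "ax": 0, "ay": 0, "az": 0, "claw": 0.5},
    {"tx": 0, "ty": 0, "tz": 1, "ax": 0, "ay": 0, "az": 0, "claw": 0.5},
    {"tx": 0, "ty": 0, "tz": 1, "ax": 0, "ay": 0, "az": 0, "claw": 0.5},
    {"tx": 0, "ty": 0, "tz": 1, "ax": 0, "ay": 0, "az": 0, "claw": 0.5},
    {"tx": 0, "ty": 0, "tz": 1, "ax": 0, "ay": 0, "az": 0, "claw": 0.5},
    {"tx": 0, "ty": 0, "tz": 1, "ax": 0, "ay": 0, "az": 0, "claw": 0.5},
    {"tx": 0, "ty": 0, "tz": 0.8, "ax": 0, "ay": 0, "az": 0, "claw": 0.5},
    {"tx": 0, "ty": 0, "tz": 0.5, "ax": 0, "ay": 0, "az": 0, "claw": 0.5},
    {"tx": 0, "ty": 0, "tz": 0, "ax": 0, "ay": 0, "az": 0, "claw": 0.5},
  ],
)

```text
time_s: 8.18
tcp_pos: [0.4718, 0.2415, 0.0741]
ee_rot: [[-0.573, -0.82, -0.002], [-0.82, 0.573, -0.002], [0.003, 0.001, -1.0]]
wrist_force: [0.4, 0.5, -2.6]
gripper_width: 0.158
gripper_force: 30.0
```

```bash
python3 t.py
```

```text
plate in tool: edge x 0.02256029956088054 y -0.049723457672520364 0.05019507204259117 z 0.009380714341175603
yaw err deg(world) 0.06358972775811367
8.1833 [0.47184619 0.24151889 0.07407359] tool delta [-0.00168015 -0.00075106  0.00906861] [-0.00209696 -0.00180054 -0.99999618] [ 4.46453936e+01  2.21599686e+01 -2.37991117e+01 -1.58243344e-02
 -4.41988964e+01 -7.95976760e+01] [ 0.43653083  0.49944427 -2.55868941]
```

drive_tool(
  rows=[
    {"tx": -0.1, "ty": -0.05, "tz": 0.3, "ax": 0, "ay": 0, "az": 0, "claw": 0.5},
    {"tx": 0, "ty": 0, "tz": 0.3, "ax": 0, "ay": 0, "az": 0, "claw": 0.5},
    {"tx": 0, "ty": 0, "tz": 0.2, "ax": 0, "ay": 0, "az": 0, "claw": 0.5},
    {"tx": 0, "ty": 0, "tz": 0.1, "ax": 0, "ay": 0, "az": 0, "claw": 0.5},
    {"tx": 0, "ty": 0, "tz": 0, "ax": 0, "ay": 0, "az": 0, "claw": 0.5},
    {"tx": 0, "ty": 0, "tz": 0, "ax": 0, "ay": 0, "az": 0, "claw": 0.5},
  ],
)

```text
time_s: 8.73
tcp_pos: [0.4737, 0.2427, 0.0671]
ee_rot: [[-0.573, -0.82, 0.001], [-0.82, 0.573, 0.001], [-0.001, -0.0, -1.0]]
wrist_force: [0.1, -1.3, -0.9]
gripper_width: 0.159
gripper_force: 30.0
```

drive_tool(
  rows=[
    {"tx": 0, "ty": 0, "tz": 0.1, "ax": 0, "ay": 0, "az": 0, "claw": 0.5},
    {"tx": 0, "ty": 0, "tz": 0.05, "ax": 0, "ay": 0, "az": 0, "claw": 0.5},
    {"tx": 0, "ty": 0, "tz": 0, "ax": 0, "ay": 0, "az": 0, "claw": 0.5},
    {"tx": 0, "ty": 0, "tz": 0, "ax": 0, "ay": 0, "az": 0, "claw": 0.5},
  ],
)

```text
time_s: 9.07
tcp_pos: [0.4736, 0.2427, 0.0653]
ee_rot: [[-0.573, -0.82, 0.0], [-0.82, 0.573, 0.0], [-0.001, -0.0, -1.0]]
wrist_force: [-0.6, -0.5, 0.8]
gripper_width: 0.156
gripper_force: 30.0
```

drive_tool(
  rows=[
    {"tx": 0, "ty": 0, "tz": 0, "ax": 0, "ay": 0, "az": 0, "claw": 4.5},
    {"tx": 0, "ty": 0, "tz": 0, "ax": 0, "ay": 0, "az": 0, "claw": 4.5},
    {"tx": 0, "ty": 0, "tz": 0, "ax": 0, "ay": 0, "az": 0, "claw": 4.5},
    {"tx": 0, "ty": 0, "tz": -1, "ax": 0, "ay": 0, "az": 0, "claw": 4.5},
    {"tx": 0, "ty": 0, "tz": -3, "ax": 0, "ay": 0, "az": 0, "claw": 4.5},
    {"tx": 0, "ty": 0, "tz": -3.5, "ax": 0, "ay": 0, "az": 0, "claw": 4.5},
    {"tx": 0, "ty": 0, "tz": -3.5, "ax": 0, "ay": 0, "az": 0, "claw": 4.5},
    {"tx": -1.5, "ty": 0, "tz": -3.5, "ax": 0, "ay": 0, "az": 0, "claw": 4.5},
    {"tx": -3, "ty": 0, "tz": -2.5, "ax": 0, "ay": 0, "az": 0, "claw": 4.5},
    {"tx": -3.5, "ty": 0, "tz": -1, "ax": 0, "ay": 0, "az": 0, "claw": 4.5},
  ],
)

```text
time_s: 9.9
tcp_pos: [0.5209, 0.3089, 0.2526]
ee_rot: [[-0.573, -0.82, 0.008], [-0.82, 0.573, 0.006], [-0.01, -0.003, -1.0]]
wrist_force: [0.4, 0.1, 0.1]
gripper_width: 0.518
gripper_force: 0.0
```

drive_tool(
  rows=[
    {"tx": -3.5, "ty": 0, "tz": 0, "ax": 0, "ay": 0, "az": 0, "claw": 4.5},
    {"tx": -3, "ty": 0, "tz": 0, "ax": 0, "ay": 0, "az": 0, "claw": 4.5},
    {"tx": -1.5, "ty": 0, "tz": 0, "ax": 0, "ay": 0, "az": 0, "claw": 4.5},
    {"tx": 0, "ty": 0, "tz": 0, "ax": 0, "ay": 0, "az": 0, "claw": 4.5},
    {"tx": 0, "ty": 0, "tz": 0, "ax": 0, "ay": 0, "az": 0, "claw": 4.5},
    {"tx": 0, "ty": 0, "tz": 0, "ax": 0, "ay": 0, "az": 0, "claw": 4.5},
  ],
)

```text
time_s: 10.4
tcp_pos: [0.5647, 0.3731, 0.2454]
ee_rot: [[-0.573, -0.82, -0.0], [-0.82, 0.573, -0.0], [0.0, 0.0, -1.0]]
wrist_force: [0.6, 0.4, 0.6]
gripper_width: 0.519
gripper_force: 0.0
```

```bash
cat > u.py <<'E'
from h import *
import sys
s,im,d=snap('wrist',sys.argv[1]);p=np.array(s['tcp_pos']);R=np.array(s['ee_rot'])
uv=np.stack(np.meshgrid(np.arange(200,440),np.arange(0,232)),-1).reshape(-1,2)
w=world('wrist',uv,d[uv[:,1],uv[:,0]],p,R);w=w[np.hypot(w[:,0]-.5146,w[:,1]-.3015)<.13]
m=abs(w[:,2]-.056)<.005;A=np.c_[w[m,:2]-[.5146,.3015],np.ones(m.sum())];print('plane',np.linalg.lstsq(A,w[m,2],rcond=None)[0],cv2.minAreaRect((w[m,:2]*1000).astype(np.float32)))
m=(w[:,2]>.075)&(np.hypot(w[:,0]-.5146,w[:,1]-.3015)<.04);n=w[m]
print('nut',m.sum(),n[:,2].max(),cv2.minAreaRect((n[:,:2]*1000).astype(np.float32)))
v=np.linalg.svd(n[:,:2]-n[:,:2].mean(0))[2][0];print(np.degrees(np.arctan2(v[1],v[0])))
print(s['time_s'],'to C tool',R.T@(np.array([.5146,.3015,.071])-p),'yaw',np.degrees(np.arctan2(R[1,0],R[0,0])),s['joints'][5])
cv2.imwrite(f'pics/{sys.argv[1]}c.png',cv2.resize(im[0:240,200:440,::-1],None,fx=2.5,fy=2.5))
E
python3 u.py w4
```

```text
plane [-0.00103347 -0.00236021  0.0553836 ] ((514.6090698242188, 302.2767639160156), (190.2985076904297, 100.59278106689453), 55.22736740112305)
nut 793 0.40680314993768624 ((515.315673828125, 301.85833740234375), (47.81429672241211, 17.348831176757812), 55.4571647644043)
-125.0341320325324
10.4 to C tool [ 8.73158999e-02 -1.66061239e-07  1.74436597e-01] yaw -124.95238104383803 -82.06680735456283
```

View pics/w4c.png

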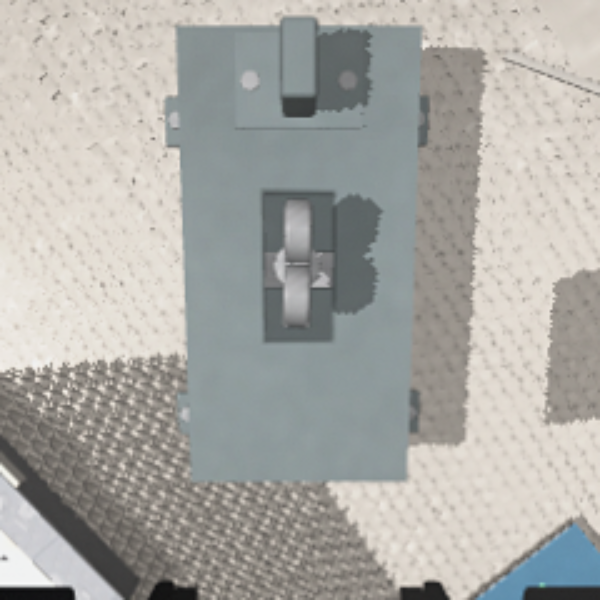

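Cover seated flat and square, with the nut inside the slot. Next: move over the nut.

drive_tool(
  rows=[
    {"tx": 1.2, "ty": 0, "tz": 1, "ax": 0, "ay": 0, "az": 0.03, "claw": 4.5},
    {"tx": 2.5, "ty": 0, "tz": 2, "ax": 0, "ay": 0, "az": 0, "claw": 4.5},
    {"tx": 2.5, "ty": 0, "tz": 2, "ax": 0, "ay": 0, "az": 0, "claw": 4.5},
    {"tx": 1.7, "ty": 0, "tz": 2, "ax": 0, "ay": 0, "az": 0, "claw": 4.5},
    {"tx": 0.8, "ty": 0, "tz": 2, "ax": 0, "ay": 0, "az": 0, "claw": 4.5},
    {"tx": 0, "ty": 0, "tz": 1.5, "ax": 0, "ay": 0, "az": 0, "claw": 4.5},
    {"tx": 0, "ty": 0, "tz": 0.5, "ax": 0, "ay": 0, "az": 0, "claw": 4.5},
    {"tx": 0, "ty": 0, "tz": 0, "ax": 0, "ay": 0, "az": 0, "claw": 4.5},
    {"tx": 0, "ty": 0, "tz": 0, "ax": 0, "ay": 0, "az": 0, "claw": 4.5},
    {"tx": 0, "ty": 0, "tz": 0, "ax": 0, "ay": 0, "az": 0, "claw": 4.5},
  ],
)

```text
time_s: 11.28
tcp_pos: [0.5142, 0.3044, 0.1366]
ee_rot: [[-0.597, -0.802, 0.002], [-0.802, 0.597, 0.002], [-0.003, -0.001, -1.0]]
wrist_force: [1.0, -0.5, 0.2]
gripper_width: 0.517
gripper_force: 0.0
```

```bash
python3 - <<'E'
from h import *
s=sense();R=np.array(s['ee_rot']);print(R.T@(np.array([.5148,.3017,.071])-s['tcp_pos']),np.degrees(np.arctan2(R[1,0],R[0,0])))
E
```

```text
[ 0.00196893 -0.00199569  0.06556054] -126.65363909944487
```

drive_tool(
  rows=[
    {"tx": 0.2, "ty": -0.2, "tz": 1.0, "ax": 0, "ay": 0, "az": 0, "claw": 4.5},
    {"tx": 0, "ty": 0, "tz": 1.8, "ax": 0, "ay": 0, "az": 0, "claw": 4.5},
    {"tx": 0, "ty": 0, "tz": 1.8, "ax": 0, "ay": 0, "az": 0, "claw": 4.5},
    {"tx": 0, "ty": 0, "tz": 1.3, "ax": 0, "ay": 0, "az": 0, "claw": 4.5},
    {"tx": 0, "ty": 0, "tz": 0.5, "ax": 0, "ay": 0, "az": 0, "claw": 4.5},
    {"tx": 0, "ty": 0, "tz": 0, "ax": 0, "ay": 0, "az": 0, "claw": 4.5},
    {"tx": 0, "ty": 0, "tz": 0, "ax": 0, "ay": 0, "az": 0, "claw": 4.5},
    {"tx": 0, "ty": 0, "tz": 0, "ax": 0, "ay": 0, "az": 0, "claw": 4.5},
  ],
)

```text
time_s: 11.95
tcp_pos: [0.5145, 0.3015, 0.0721]
ee_rot: [[-0.597, -0.802, 0.002], [-0.802, 0.597, 0.001], [-0.002, -0.001, -1.0]]
wrist_force: [0.6, 0.2, 0.3]
gripper_width: 0.517
gripper_force: 0.0
```

```bash
python3 - <<'E'
from h import *
s=sense();R=np.array(s['ee_rot']);print(R.T@(np.array([.5148,.3017,.071])-s['tcp_pos']),np.degrees(np.arctan2(R[1,0],R[0,0])),s['moment'],s['wrist_force'])
E
```

```text
[-3.44100476e-04 -7.16053499e-05  1.07953086e-03] -126.65461385290381 [ 0.08181092  0.0388692  -0.07373817] [0.59121466 0.17941274 0.25913124]
```

drive_tool(
  rows=[
    {"tx": 0, "ty": 0, "tz": 0, "ax": 0, "ay": 0, "az": 0, "claw": 0.3},
    {"tx": 0, "ty": 0, "tz": 0, "ax": 0, "ay": 0, "az": 0, "claw": 0.3},
    {"tx": 0, "ty": 0, "tz": 0, "ax": 0, "ay": 0, "az": 0, "claw": 0.3},
    {"tx": 0, "ty": 0, "tz": 0, "ax": 0, "ay": 0, "az": 0, "claw": 0.3},
    {"tx": 0, "ty": 0, "tz": 0, "ax": 0, "ay": 0, "az": 0, "claw": 0.3},
    {"tx": 0, "ty": 0, "tz": 0, "ax": 0, "ay": 0, "az": 0, "claw": 0.3},
    {"tx": 0, "ty": 0, "tz": 0, "ax": 0, "ay": 0, "az": 0, "claw": 0.3},
    {"tx": 0, "ty": 0, "tz": 0, "ax": 0, "ay": 0, "az": 0, "claw": 0.3},
  ],
)

```text
time_s: 12.62
tcp_pos: [0.5145, 0.3004, 0.0712]
ee_rot: [[-0.597, -0.802, 0.001], [-0.802, 0.597, -0.001], [-0.0, -0.001, -1.0]]
wrist_force: [2.2, -3.7, -0.0]
gripper_width: 0.115
gripper_force: 30.0
```

```bash
python3 - <<'E'
from h import *
s=sense();R=np.array(s['ee_rot']);print(np.degrees(np.arctan2(R[1,0],R[0,0])),s['moment'],s['wrist_force'],s['gripper_width']*8.7)
E
```

```text
-126.66053963454503 [-0.75008285 -0.98540313  0.00848364] [ 2.24392713 -3.68449641 -0.02649074] 0.9998648828062169
```

drive_tool(
  rows=[
    {"tx": 0, "ty": 0, "tz": 0.02, "ax": 0, "ay": 0, "az": 0.07, "claw": 0.3},
    {"tx": 0, "ty": 0, "tz": 0.03, "ax": 0, "ay": 0, "az": 0.1, "claw": 0.3},
    {"tx": 0, "ty": 0, "tz": 0.03, "ax": 0, "ay": 0, "az": 0.1, "claw": 0.3},
    {"tx": 0, "ty": 0, "tz": 0.03, "ax": 0, "ay": 0, "az": 0.1, "claw": 0.3},
    {"tx": 0, "ty": 0, "tz": 0.03, "ax": 0, "ay": 0, "az": 0.1, "claw": 0.3},
    {"tx": 0, "ty": 0, "tz": 0.02, "ax": 0, "ay": 0, "az": 0.1, "claw": 0.3},
    {"tx": 0, "ty": 0, "tz": 0.03, "ax": 0, "ay": 0, "az": 0.1, "claw": 0.3},
    {"tx": 0, "ty": 0, "tz": 0.03, "ax": 0, "ay": 0, "az": 0.1, "claw": 0.3},
    {"tx": 0, "ty": 0, "tz": 0, "ax": 0, "ay": 0, "az": 0, "claw": 0.3},
    {"tx": 0, "ty": 0, "tz": 0, "ax": 0, "ay": 0, "az": 0, "claw": 0.3},
  ],
)

```text
time_s: 13.45
tcp_pos: [0.5136, 0.302, 0.069]
ee_rot: [[-0.987, -0.163, 0.0], [-0.163, 0.987, 0.002], [-0.0, 0.002, -1.0]]
wrist_force: [-3.1, 3.6, 1.0]
gripper_width: 0.115
gripper_force: 30.0
```

```bash
cat > v.py <<'E'
from h import *
s=sense();R=np.array(s['ee_rot']);y=np.degrees(np.arctan2(R[1,0],R[0,0]));print(y,'turn',(np.radians(-124.9-y))%(2*np.pi),s['moment'],s['wrist_force'],s['gripper_width']*8.7)
print(R.T@(np.array([.5148,.3017,.071])-s['tcp_pos']))
E
python3 v.py
```

```text
-170.64310640660707 turn 0.7983678168854054 [ 1.18003547  0.69499038 -0.00935182] [-3.11999532  3.64499423  1.04506578] 1.003290963859321
[-0.00112936 -0.00048662 -0.00202968]
```

Turning well. Continue to near the stop.

drive_tool(
  rows=[
    {"tx": 0, "ty": 0, "tz": 0.02, "ax": 0, "ay": 0, "az": 0.08, "claw": 0.3},
    {"tx": 0, "ty": 0, "tz": 0.03, "ax": 0, "ay": 0, "az": 0.1, "claw": 0.3},
    {"tx": 0, "ty": 0, "tz": 0.02, "ax": 0, "ay": 0, "az": 0.1, "claw": 0.3},
    {"tx": 0, "ty": 0, "tz": 0.03, "ax": 0, "ay": 0, "az": 0.1, "claw": 0.3},
    {"tx": 0, "ty": 0, "tz": 0.03, "ax": 0, "ay": 0, "az": 0.1, "claw": 0.3},
    {"tx": 0, "ty": 0, "tz": 0.03, "ax": 0, "ay": 0, "az": 0.1, "claw": 0.3},
    {"tx": 0, "ty": 0, "tz": 0.02, "ax": 0, "ay": 0, "az": 0.07, "claw": 0.3},
    {"tx": 0, "ty": 0, "tz": 0, "ax": 0, "ay": 0, "az": 0, "claw": 0.3},
    {"tx": 0, "ty": 0, "tz": 0, "ax": 0, "ay": 0, "az": 0, "claw": 0.3},
  ],
)

```text
time_s: 14.2
tcp_pos: [0.5139, 0.3036, 0.0672]
ee_rot: [[-0.884, 0.468, 0.002], [0.468, 0.884, 0.004], [0.001, 0.005, -1.0]]
wrist_force: [-2.7, 7.6, 0.1]
gripper_width: 0.112
gripper_force: 30.0
```

```bash
python3 v.py
```

```text
152.12665965622833 turn 1.448157980376659 [ 2.2018284   0.85727004 -0.02376212] [-2.67782611  7.60364665  0.07185588] 0.978085824064851
[-0.0016385  -0.00126252 -0.00376578]
```

drive_tool(
  rows=[
    {"tx": 0, "ty": 0, "tz": 0.01, "ax": 0, "ay": 0, "az": 0.04, "claw": 0.3},
    {"tx": 0, "ty": 0, "tz": 0, "ax": 0, "ay": 0, "az": 0.03, "claw": 0.3},
    {"tx": 0, "ty": 0, "tz": 0, "ax": 0, "ay": 0, "az": 0.03, "claw": 0.3},
    {"tx": 0, "ty": 0, "tz": 0, "ax": 0, "ay": 0, "az": 0, "claw": 0.3},
    {"tx": 0, "ty": 0, "tz": 0, "ax": 0, "ay": 0, "az": 0, "claw": 0.3},
  ],
)

```text
time_s: 14.62
tcp_pos: [0.5141, 0.3037, 0.0671]
ee_rot: [[-0.834, 0.551, 0.002], [0.551, 0.834, 0.004], [0.0, 0.005, -1.0]]
wrist_force: [-3.0, 8.6, -1.1]
gripper_width: 0.116
gripper_force: 30.0
```

```bash
python3 v.py
```

```text
146.54948815667822 turn 1.5454979859921982 [2.21078176 0.80391252 0.5367379 ] [-2.95623465  8.64893243 -1.07185287] 1.0094122157705838
[-0.00169314 -0.00124283 -0.00387143]
```

The moment about z jumped to 0.54 N m, so the nut is at its stop. Release and retreat.

drive_tool(
  rows=[
    {"tx": 0, "ty": 0, "tz": 0, "ax": 0, "ay": 0, "az": 0, "claw": 4.5},
    {"tx": 0, "ty": 0, "tz": 0, "ax": 0, "ay": 0, "az": 0, "claw": 4.5},
    {"tx": 0, "ty": 0, "tz": 0, "ax": 0, "ay": 0, "az": 0, "claw": 4.5},
    {"tx": 0, "ty": 0, "tz": 0, "ax": 0, "ay": 0, "az": 0, "claw": 4.5},
    {"tx": 0, "ty": 0, "tz": -2, "ax": 0, "ay": 0, "az": 0, "claw": 4.5},
    {"tx": 0, "ty": 0, "tz": -3.5, "ax": 0, "ay": 0, "az": 0, "claw": 4.5},
    {"tx": 0, "ty": 0, "tz": -3.5, "ax": 0, "ay": 0, "az": 0, "claw": 4.5},
    {"tx": 0, "ty": 0, "tz": -3.5, "ax": 0, "ay": 0, "az": 0, "claw": 4.5},
    {"tx": -2, "ty": 0, "tz": -3, "ax": 0, "ay": 0, "az": 0, "claw": 4.5},
    {"tx": -3, "ty": 0, "tz": -2, "ax": 0, "ay": 0, "az": 0, "claw": 4.5},
  ],
)

```text
time_s: 15.45
tcp_pos: [0.5555, 0.2738, 0.2466]
ee_rot: [[-0.833, 0.553, 0.004], [0.553, 0.833, 0.003], [-0.002, 0.005, -1.0]]
wrist_force: [1.6, 1.3, 0.5]
gripper_width: 0.519
gripper_force: 0.0
```

drive_tool(
  rows=[
    {"tx": -3, "ty": 0, "tz": 0, "ax": 0, "ay": 0, "az": 0, "claw": 4.5},
    {"tx": 0, "ty": 0, "tz": 0, "ax": 0, "ay": 0, "az": 0, "claw": 4.5},
    {"tx": 0, "ty": 0, "tz": 0, "ax": 0, "ay": 0, "az": 0, "claw": 4.5},
    {"tx": 0, "ty": 0, "tz": 0, "ax": 0, "ay": 0, "az": 0, "claw": 4.5},
  ],
)

```text
time_s: 15.78
tcp_pos: [0.5797, 0.2558, 0.2409]
ee_rot: [[-0.831, 0.556, -0.002], [0.556, 0.831, -0.001], [0.001, -0.002, -1.0]]
wrist_force: [1.1, 0.3, 0.1]
gripper_width: 0.52
gripper_force: 0.0
```

```bash
sed -i 's/(w\[:,2\]>.075)/(w[:,2]>.075)\&(w[:,2]<.12)/' u.py; python3 u.py w5
```

```text
plane [-0.00060685 -0.00354277  0.0553422 ] ((515.0974731445312, 302.20233154296875), (191.39512634277344, 100.4669418334961), 55.1919059753418)
nut 526 0.09857069998213111 ((515.6024780273438, 302.1767272949219), (9.951360702514648, 47.59244155883789), 59.26438903808594)
-30.696240477084054
15.7833 to C tool [0.07933406 0.00212755 0.1700105 ] yaw 146.20214386925315 -162.19569215384004
```

```bash
python3 -c "
from station import finish_job
print(finish_job())"
```

```text
the job is handed in; nothing more can be done
None
```

The slotted cover lies flat and square on the housing rim, the wing nut is turned clockwise to its stop (about 1.5 rad by the last depth reading), the gripper is clear, and I never touched the plain cover; the job was handed in at about 16 s, with no verdict returned.

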